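Push the stacked containers into the shelf corner and the dish back to the rail

ROBOT

A 6-joint arm with a two-finger parallel gripper is mounted at the origin on the work surface. World frame = base frame: x ahead of the robot, y to its left, z up, the work surface at z = 0. Lengths are in m, angles in rad, forces in N, time in s.
With the tool pointing down it reaches from about 0.35 to 0.775 m from the base axis. Payload 5.5 kg.
Tool frame: the origin (TCP) lies midway between the tips of the shut fingers; the grasp point (between the pads) lies 19 mm behind it; z points along the fingers, x is the direction in which the jaws open and shut, and the axes are right-handed (so a half turn about z gives the same grasp; the last joint's range is limited). The gripper opens to 85 mm and grips with 20 to 120 N. Pads are 22 mm wide; open, the fingers measure 114 mm over their backs; the gripper's body (76 mm by 85 mm) begins 54 mm behind the grasp point. The pads swing forward as they close: fully open they stand 13 mm farther back than shut.
Start: joints at [1.063, 0.313, 0.046, 1.304, 0, 1.431], TCP at [0.207, 0.537, 0.231] pointing down, gripper open.
Joint ranges: [-2.76, 2.76], [-0.86, 1.69], [-1.03, 1.26], [-2.2, 2.34], [-1.47, 1.5], [-3.14, 3.14]. Speed limits (rad/s): [2.57, 2.57, 3.14, 3.14, 3.14, 3.14].

INTERFACE

Orientations are given as a unit quaternion [w, x, y, z].
In Python, from workcell import env gives the robot as it stands.
- The arm moves only by the tool servo_tool, never from a script. Its argument "targets" is a list of rows, each an object with "xyz": the shift along the tool's x, y, z in m, a list of three; "twist": the turn, a rotation vector about the tool's x, y, z in rad, a list of three; "jaw": the opening, from 0 (shut) to 1 (fully open). A call has 1 to 12 rows; each row is the pose to reach, as a shift and turn from the pose commanded when the call began, along the tool's axes at that moment; what a row does not reach only later rows make up. A row lasts 1/12 s, in which the tool goes at most 41.7 mm and 7.16 degrees, less where a joint would pass 70% of its speed; a pose out of reach is approached as far as the arm can. A call with a gripper value outside its range is refused whole. The fingers move at their own pace and stop on an object; "squeeze" is the grip in N (left out, the last holds). Time passes only in rows, so rows that repeat a pose let the fingers close. It gives the time, the measured TCP pose, the force and the opening at its end, in the units of the state.
- env.get_state(): the state, without advancing time (a new reading comes with each control period).
- env.read_camera(name): name is "side" or "top"; returns a dict with "color" (384x512x3 uint8, red, green, blue), "depth" (384x512 float32, m along the optical axis (not along the pixel's ray), 0 where there is no reading), "fx", "fy", "cx", "cy" (pixels), "eye" and "attitude" of the camera in the world. Camera axes: x right, y down, z forward; pixel columns grow to the right and rows downward; lengths in m; the calibration is good to about 2 mm. A picture is of the moment at which its call begins.
- env.hand_in(): hands the job in, once; it reports no verdict.
The state is a dict: "clock": time; "joint_pos": joint angles; "qvel": joint speeds; "tau": joint torques, N m; "tcp_pos": TCP position; "orientation": TCP orientation; "wrist_force": force on the tool from outside, world axes, zero at the start; "ft_torque": the same for the moment, N m; "finger_gap": finger opening in m.
Only numpy, scipy, OpenCV 4.12 (cv2) and the standard library are available. Lean on these libraries where they do the work, as an engineer would, in place of code of your own. Each camera call takes 0.05 s, during which the arm holds its last target. There are 200 camera calls.

TASK

The stacked pair of clear lidded containers and the small white dish have been left standing out on the beech shelf. Push the stack, still stacked, back and along the shelf until it sits squarely in the corner, against both the low back rail and the end panel, and push the dish back until its rim meets the back rail. Only push, gently: do not grip or lift anything, and leave the other things where they are.

Things in the scene. Friction and masses are not known exactly. Their poses are not given: they have to be found in the camera images.
- shelf: Fixed low beech shelf on the counter, lying across the robot's front. Axes: x from its open front edge to the back rail (away from the robot), y along it to the end panel (robot's left). Origin at counter height. Board top 40 mm up, x -122 to +110, y -490 to +280 mm. Back rail: inner face x = +110, 30 mm above the board. End panel: inner face y = +280, 60 mm above the board. Yaw up to 0.14 rad
- shelf_corner (a point): Inner corner of the shelf on the board's surface, where the inner faces of back rail and end panel meet; axes as the shelf's (the board lies towards its -x and -y). Rail 12 mm thick, panel 15 mm
- lower_box: Lower of the stacked pair of clear containers with white lids: closed straight-sided box, 105 mm along its x, 140 along its y, 44 high; 0.2 to 0.35 kg. Origin at the centre of its underside. It has 65 to 110 mm to go back and 80 to 150 along, and starts up to 0.3 rad askew; home, its axes lie along the shelf's. The pair slides at 1.5 to 4.5 N
- upper_box: Upper one of the pair, the same container, 0.15 to 0.25 kg: its foot fits over the 3 mm raised panel of the lower lid with 2 mm play, so the two slide as one when either is pushed. Origin at the centre of its underside, 44 mm above the lower one's. The pair is 91 mm high over all, its sides flush
- dish: Small round white ceramic dish, right of the stack: 100 mm across the rim, 56 across the foot, 24 mm high, 0.17 kg. Flared: the rim, at the top, is what meets the rail or an upright finger. Origin at the centre of its underside. Its rim starts 30 to 70 mm short of the rail. It slides at about 1 N
- single_box: Bystander: a third container of the same make, standing alone at the front of the shelf's right end, before the jar and the bottle; origin at the centre of its underside
- sauce_bottle: Bystander: amber glass bottle, 58 mm across, 165 mm high, on the shelf right of the dish; it may have changed places with the jar. Origin at the centre of its underside
- jar: Bystander: glass jar with a steel lid, 68 mm across, 98 mm high, on the shelf right of the dish; it may have changed places with the bottle. Origin at the centre of its underside
- shaker: Bystander: glass shaker with a steel top, 39 mm across, 69 mm high, near the front edge of the shelf between stack and dish. Origin at the centre of its underside
- mug: Bystander: white mug, 78 mm across, 88 mm high, on the counter before the shelf on the robot's left; origin at the centre of its underside
- spoon: Bystander: wooden spoon, 220 mm long, lying on the counter just in front of the shelf's left part
- steel_bowl: Bystander: steel bowl, 124 mm across, 48 mm high, on the counter before the shelf on the robot's right; origin at the centre of its underside

How it is judged:
At the end, for the whole second after the job is handed in: The lower container stands on the board within 5 mm of both the back rail and the end panel and within 0.05 rad of square to them; the upper one still sits seated on it (within 5 mm and 0.06 rad); the dish stands flat on the board with its rim within 5 mm of the rail; all are at rest (x of lower_box in the frame of shelf_corner between -0.0575 and -0.045 m and y of lower_box in the frame of shelf_corner between -0.075 and -0.062 m and angle between the x axis of lower_box and the x axis of shelf, either way round below 0.05 rad and height (world z) of lower_box between 0.037 and 0.043 m and horizontal distance between upper_box and lower_box below 0.005 m and z of upper_box in the frame of lower_box between 0.041 and 0.047 m and angle between the x axis of upper_box and the x axis of lower_box, either way round below 0.06 rad and x of dish in the frame of shelf_corner between -0.055 and -0.043 m and y of dish in the frame of shelf_corner above -0.76 m and height (world z) of dish between 0.037 and 0.043 m and angle between dish's own z axis and vertical below 0.06 rad and linear speed of each of lower_box, upper_box, dish below 0.01 m/s); the robot touches nothing.
It fails at once if a container or the dish is lifted off the board (height (world z) of any of lower_box, dish above 0.052 m or height (world z) of upper_box above 0.096 m).
It fails at once if a container or the dish is tipped (angle between any of lower_box, upper_box's own z axis and vertical above 0.2 rad or angle between dish's own z axis and vertical above 0.25 rad).
It fails at once if the dish is squeezed or shoved hard (over 30 N) (contact force between the fingers and dish above 30 N).
It fails at once if a container is squeezed or shoved hard (over 40 N) (contact force between the fingers and lower_box above 40 N or contact force between the fingers and upper_box above 40 N).
It fails at once if another thing on the shelf or counter is shifted by more than 15 mm (distance of any of single_box, sauce_bottle, jar, shaker, mug, spoon, steel_bowl from where it was at the start of the episode above 0.015 m).
It also fails if it takes over 61 s, if anything falls off the work surface, if the arm or the gripper's body presses on something with over 40 N, if the wrist force passes 120 N, or if a joint passes its speed limit or range.

## Working session

There is one attempt and no reset: what is moved stays moved. The work goes in short steps, Python scripts to look and compute and a tool call to move; the robot and the scene stay as the last step left them, time stands still between calls to the robot, and variables do not carry over. Pictures are saved under pics/ and viewed, about 8 in all and at most 12, crops included, and the job is handed in when it is done.

Besides the shell and the picture viewer there is one more tool, called after "Emit:" as name([rows], argument=value, ...), one row to a line, values as JSON. servo_tool: Moves the arm, as the interface text tells. Its arguments: {"type":"object","properties":{"targets":{"type":"array","items":{"type":"object","properties":{"xyz":{"type":"array","items":{"type":"number"}},"twist":{"type":"array","items":{"type":"number"}},"jaw":{"type":"number"}}}},"squeeze":{"type":"number"}},"required":["targets"]}

```bash
mkdir -p pics; ls; cat > h.py <<'E'
import numpy as np, cv2
from scipy.spatial.transform import Rotation as R
from workcell import env
def rot(a):
    a=np.array(a,float)
    return a if a.shape==(3,3) else R.from_quat([a[1],a[2],a[3],a[0]]).as_matrix()
def cloud(c):
    d=c["depth"];v,u=np.mgrid[:d.shape[0],:d.shape[1]]
    p=np.stack([(u-c["cx"])/c["fx"]*d,(v-c["cy"])/c["fy"]*d,d],-1)
    return p@rot(c["attitude"]).T+np.array(c["eye"])
def px(c,u,v,z):
    r=rot(c["attitude"])@np.array([(u-c["cx"])/c["fx"],(v-c["cy"])/c["fy"],1])
    e=np.array(c["eye"]);return e+r*(z-e[2])/r[2]
E
python3 - <<'E'
from h import *
import pickle
for n in("top","side"):
    c=env.read_camera(n);pickle.dump(c,open(n+".pkl","wb"))
    cv2.imwrite(f"pics/{n}0.png",cv2.resize(c["color"][:,:,::-1],(800,600),interpolation=cv2.INTER_CUBIC))
    print(n,c["eye"],c["attitude"],c["fx"],c["cx"],c["cy"])
print(env.get_state())
E
```

```text
pics
top [ 0.29514939 -0.00854498  1.3364741 ] [-0.0349147   0.71194478 -0.69999148  0.04390349] 461.307684223768 259.70515714339405 197.56122729888
side [ 0.01272005 -0.81475234  0.79495273] [-0.4290281   0.86890352 -0.22314864  0.10557577] 375.7872932677002 256.8408986333016 192.53933956797886
{'clock': 0.1, 'joint_pos': array([1.06339403e+00, 3.13948322e-01, 4.50890746e-02, 1.30359531e+00,
       8.85654081e-07, 1.43121455e+00]), 'qvel': array([-0.000612  , -0.00120703,  0.00309933, -0.00037811,  0.00143553,
       -0.00096982]), 'tau': array([ 2.31988575e-03, -4.81725240e+01,  2.99244332e+01,  1.27540759e-02,
       -2.07869712e-04,  9.13221498e-06]), 'tcp_pos': array([0.2065358 , 0.53613916, 0.2304835 ]), 'orientation': array([ 3.69102527e-04,  8.24494286e-01,  5.65869671e-01, -7.42423873e-04]), 'wrist_force': array([ 0.01176561,  0.06105222, -0.49158164]), 'ft_torque': array([ 0.051821  , -0.02731104, -0.01278631]), 'finger_gap': 0.08502176902225615}
```

View pics/top0.png

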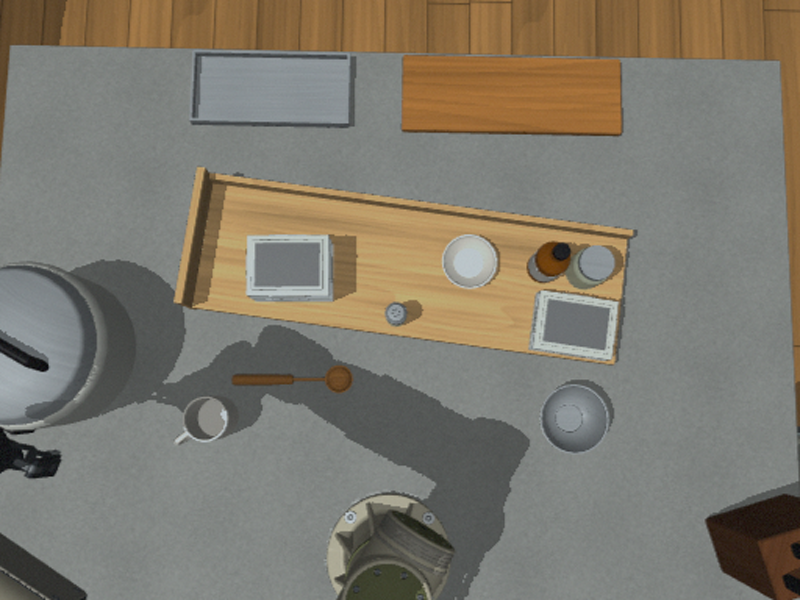

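View pics/side0.png

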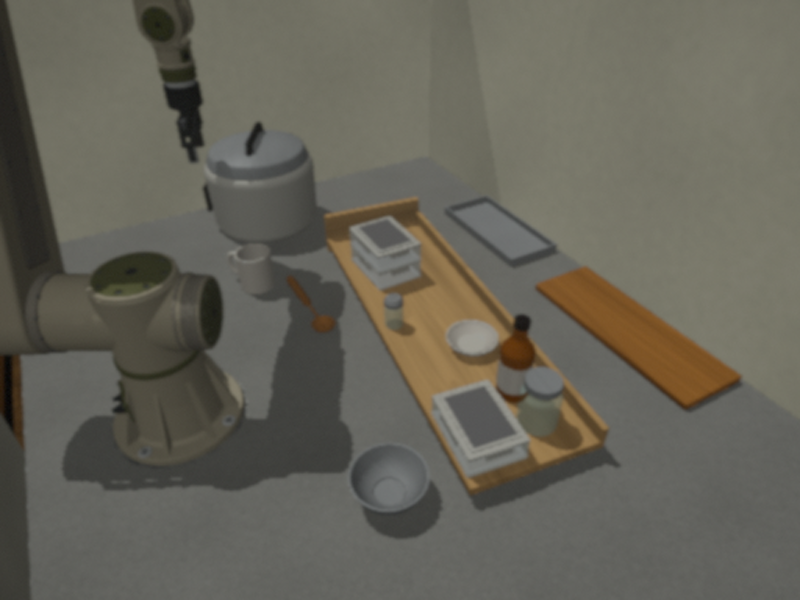

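Both views are clear: the stack's top is near (290,265) in the top view, the dish at (470,260) and the shaker at (396,313). The corner is near (207,178), and a pot stands left of the shelf.

```bash
python3 - <<'E'
from h import *
import pickle
c=pickle.load(open("top.pkl","rb"));P=cloud(c);z=P[...,2]
img=c["color"][:,:,::-1]
cv2.imwrite("pics/c1.png",cv2.resize(img[100:205,108:238],None,fx=5.7,fy=5.7,interpolation=cv2.INTER_CUBIC))
def reg(n,u0,u1,v0,v1,z0,z1):
    m=np.zeros(z.shape,bool);m[v0:v1,u0:u1]=True;m&=(z>z0)&(z<z1)
    p=P[m];
    r=cv2.minAreaRect(p[:,:2].astype(np.float32)*1000)
    print(n,len(p),"z",np.median(p[:,2]).round(4),"rect",np.round(r[0],1),np.round(r[1],1),round(r[2],2));return p
reg("board",140,370,125,220,.03,.05)
p=reg("rail",145,405,105,155,.06,.08)
k=np.polyfit(p[:,1],p[:,0],1);print("rail mid x=",k,"resid",np.std(p[:,0]-np.polyval(k,p[:,1])))
p=reg("panel",105,140,100,200,.09,.11)
k=np.polyfit(p[:,0],p[:,1],1);print("panel mid y=",k)
reg("stack",150,220,145,200,.12,.14)
p=reg("dish",280,322,148,188,.055,.075);print(p.mean(0), (p.max(0)+p.min(0))/2)
reg("shaker",245,262,190,210,.095,.12)
reg("mug",118,150,250,285,.075,.1)
reg("pot",0,70,165,290,.05,.4)
reg("bottle",335,368,150,185,.08,.3)
E
```

```text
board 13522 z 0.0405 rect [511.3  -0.6] [671.7 234.2] 83.3
rail 1332 z 0.0696 rect [600.4 -58. ] [735.8  66. ] 83.21
rail mid x= [0.12140224 0.63063241] resid 0.009993745049546893
panel 568 z 0.0994 rect [558.2 356.7] [ 17.2 242.1] 82.98
panel mid y= [-0.11735585  0.42121625]
stack 2100 z 0.1304 rect [502.4 180.5] [105.9 141.4] 1.11
dish 371 z 0.0611 rect [ 526.6 -134.5] [96.4 97. ] 64.18
[ 0.52884321 -0.13608063  0.06111671] [ 0.52597951 -0.1352215   0.0632907 ]
shaker 162 z 0.1069 rect [426.7  -3.9] [38.1 34.9] 1.04
mug 184 z 0.0868 rect [240.1 315.9] [74.5 74.7] 88.44
pot 7035 z 0.2089 rect [345.2 550.7] [300.6 178.2] 0.84
bottle 542 z 0.1507 rect [ 520.1 -278.6] [57.7 77.2] 1.49
```

View pics/c1.png

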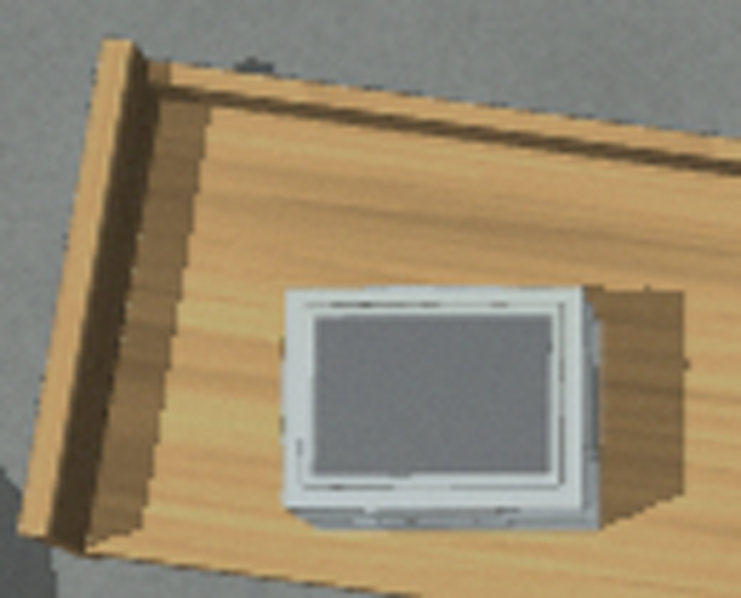

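```bash
cat >> h.py <<'E'
TH=-0.119; O=np.array([.5241,.0712]); RS=np.array([[np.cos(TH),-np.sin(TH)],[np.sin(TH),np.cos(TH)]])
def toS(p): return (np.asarray(p)[...,:2]-O)@RS
def pose(x,y,z,jaw_ang,tilt):
    # shelf x,y (m), height; jaw_ang: angle of tool x rel. shelf x; tilt about tool x (positive leans z towards tool -y.. )
    a=TH+jaw_ang; tx=np.array([np.cos(a),np.sin(a),0]);tz=np.array([0,0,-1.]);ty=np.cross(tz,tx)
    M=np.stack([tx,ty,tz],1)@R.from_rotvec([tilt,0,0]).as_matrix()
    return np.r_[O+RS@np.array([x,y]),z],M
def plan(*ps):
    s=env.get_state();M0=rot(s["orientation"]);p0=np.array(s["tcp_pos"])
    for q in ps:
        p,M=pose(*q);print(np.round(p,3),"xyz",np.round(M0.T@(p-p0),4),"twist",np.round(R.from_matrix(M0.T@M).as_rotvec(),3),"zdir",np.round(M[:,2],2))
    print("t",s["clock"],"shelf",toS(p0).round(4),"z",p0[2].round(4),"F",np.round(s["wrist_force"],1),"gap",s["finger_gap"],"q",np.round(s["joint_pos"],2))
E
python3 -c "
from h import *
plan((-.14,.106,.2,np.pi/2,-.35),(-.135,.106,.056,np.pi/2,-.35))"
```

```text
[0.398 0.193 0.2  ] xyz [-0.2513  0.3017  0.0308] twist [-0.349  0.045 -0.246] zdir [ 0.34 -0.04 -0.94]
[0.403 0.192 0.056] xyz [-0.2499  0.3066  0.1748] twist [-0.349  0.045 -0.246] zdir [ 0.34 -0.04 -0.94]
t 0.1 shelf [-0.3705  0.424 ] z 0.2305 F [ 0.   0.1 -0.5] gap 0.08502176902225615 q [1.06 0.31 0.05 1.3  0.   1.43]
```

Emit:
servo_tool([
  {"xyz": [-0.03, 0.036, 0], "twist": [-0.1, 0, -0.1], "jaw": 0.8},
  {"xyz": [-0.06, 0.072, 0], "twist": [-0.2, 0.02, -0.15], "jaw": 0.8},
  {"xyz": [-0.09, 0.108, 0], "twist": [-0.35, 0.045, -0.246], "jaw": 0.8},
  {"xyz": [-0.12, 0.144, 0.01], "twist": [-0.349, 0.045, -0.246], "jaw": 0.8},
  {"xyz": [-0.15, 0.18, 0.01], "twist": [-0.349, 0.045, -0.246], "jaw": 0.8},
  {"xyz": [-0.18, 0.216, 0.02], "twist": [-0.349, 0.045, -0.246], "jaw": 0.8},
  {"xyz": [-0.21, 0.252, 0.02], "twist": [-0.349, 0.045, -0.246], "jaw": 0.8},
  {"xyz": [-0.24, 0.285, 0.03], "twist": [-0.349, 0.045, -0.246], "jaw": 0.8},
  {"xyz": [-0.251, 0.302, 0.031], "twist": [-0.349, 0.045, -0.246], "jaw": 0.8},
  {"xyz": [-0.251, 0.302, 0.031], "twist": [-0.349, 0.045, -0.246], "jaw": 0.8},
  {"xyz": [-0.251, 0.302, 0.031], "twist": [-0.349, 0.045, -0.246], "jaw": 0.8},
])

```text
clock: 1.02
tcp_pos: [0.3991, 0.1902, 0.1996]
orientation: [0.131, 0.738, 0.651, 0.116]
wrist_force: [1.0, 0.7, 0.0]
finger_gap: 0.0683
```

```bash
python3 -c "
from h import *
plan((-.14,.106,.057,np.pi/2,-.35),(-.10,.106,.057,np.pi/2,-.35))"
```

```text
[0.398 0.193 0.057] xyz [ 0.0026 -0.0507  0.1333] twist [ 0.001  0.002 -0.006] zdir [ 0.34 -0.04 -0.94]
[0.437 0.188 0.057] xyz [ 0.0029 -0.0132  0.147 ] twist [ 0.001  0.002 -0.006] zdir [ 0.34 -0.04 -0.94]
t 1.0167 shelf [-0.1382  0.1033] z 0.1996 F [1.  0.7 0. ] gap 0.06832394926973198 q [ 0.38 -0.16 -0.62  0.81 -0.17  0.47]
```

Reach is fine. Next I descend in front of the stack.

Emit:
servo_tool([
  {"xyz": [0.001, -0.013, 0.033], "twist": [0, 0, 0], "jaw": 0.8},
  {"xyz": [0.002, -0.026, 0.066], "twist": [0, 0, 0], "jaw": 0.8},
  {"xyz": [0.003, -0.038, 0.1], "twist": [0, 0, -0.003], "jaw": 0.8},
  {"xyz": [0.003, -0.051, 0.133], "twist": [0, 0, -0.006], "jaw": 0.8},
  {"xyz": [0.003, -0.051, 0.133], "twist": [0, 0, -0.006], "jaw": 0.8},
  {"xyz": [0.003, -0.051, 0.133], "twist": [0, 0, -0.006], "jaw": 0.8},
])

```text
clock: 1.52
tcp_pos: [0.394, 0.1967, 0.0559]
orientation: [0.129, 0.734, 0.656, 0.113]
wrist_force: [-0.1, -0.1, 0.2]
finger_gap: 0.0682
```

```bash
python3 -c "
from h import *
plan((-.10,.106,.057,np.pi/2,-.35),(-.04,.106,.057,np.pi/2,-.35),(-.02,.106,.057,np.pi/2,-.35))
c=env.read_camera('side');i=c['color'][:,:,::-1][90:290,120:390]
cv2.imwrite('pics/s1.png',cv2.resize(i,None,fx=2.9,fy=2.9,interpolation=cv2.INTER_CUBIC))"
```

```text
[0.437 0.188 0.057] xyz [-0.0034  0.0418  0.0139] twist [-0.004  0.001  0.007] zdir [ 0.34 -0.04 -0.94]
[0.497 0.181 0.057] xyz [-0.0038  0.0982  0.0343] twist [-0.004  0.001  0.007] zdir [ 0.34 -0.04 -0.94]
[0.517 0.179 0.057] xyz [-0.0039  0.117   0.041 ] twist [-0.004  0.001  0.007] zdir [ 0.34 -0.04 -0.94]
t 1.5167 shelf [-0.144   0.1091] z 0.0559 F [-0.1 -0.1  0.2] gap 0.06823541144532055 q [ 0.4   0.01 -0.87  0.39 -0.17  0.48]
```

View pics/s1.png

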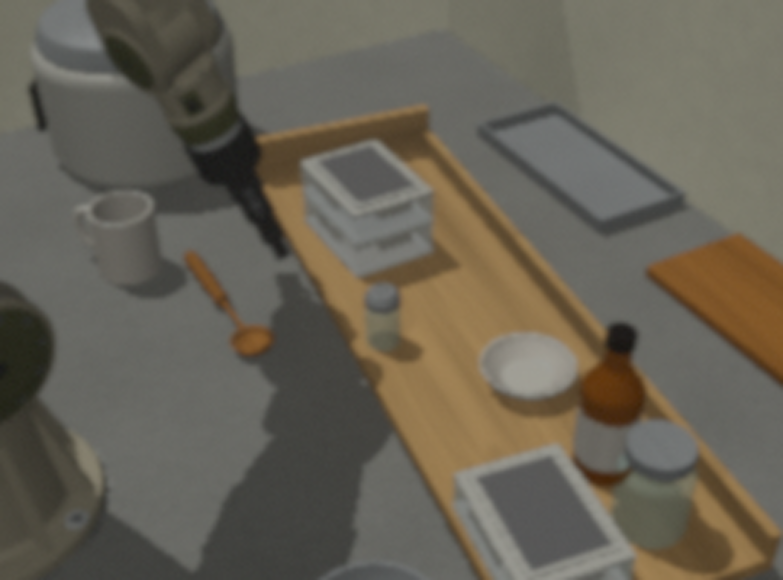

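Fingertips (283,252) are just before the stack's front face and clear of the spoon and shaker. I push back in two stages.

Emit:
servo_tool([
  {"xyz": [-0.001, 0.008, 0.002], "twist": [0, 0, 0.003], "jaw": 0.8},
  {"xyz": [-0.002, 0.018, 0.005], "twist": [0, 0, 0.007], "jaw": 0.8},
  {"xyz": [-0.003, 0.026, 0.008], "twist": [0, 0, 0.007], "jaw": 0.8},
  {"xyz": [-0.003, 0.032, 0.01], "twist": [0, 0, 0.007], "jaw": 0.8},
  {"xyz": [-0.003, 0.038, 0.0125], "twist": [0, 0, 0.007], "jaw": 0.8},
  {"xyz": [-0.003, 0.044, 0.0145], "twist": [0, 0, 0.007], "jaw": 0.8},
  {"xyz": [-0.003, 0.05, 0.017], "twist": [0, 0, 0.007], "jaw": 0.8},
  {"xyz": [-0.004, 0.056, 0.019], "twist": [0, 0, 0.007], "jaw": 0.8},
  {"xyz": [-0.004, 0.062, 0.021], "twist": [0, 0, 0.007], "jaw": 0.8},
  {"xyz": [-0.004, 0.068, 0.0235], "twist": [0, 0, 0.007], "jaw": 0.8},
  {"xyz": [-0.004, 0.074, 0.0255], "twist": [0, 0, 0.007], "jaw": 0.8},
  {"xyz": [-0.004, 0.08, 0.0275], "twist": [0, 0, 0.007], "jaw": 0.8},
])

```text
clock: 2.57
tcp_pos: [0.4803, 0.1832, 0.0591]
orientation: [0.13, 0.737, 0.653, 0.116]
wrist_force: [-1.5, 0.8, -1.0]
finger_gap: 0.0684
```

```bash
cat >> h.py <<'E'
def reg(P,xlo,xhi,ylo,yhi,z0,z1):
    S=toS(P);m=(S[...,0]>xlo)&(S[...,0]<xhi)&(S[...,1]>ylo)&(S[...,1]<yhi)&(P[...,2]>z0)&(P[...,2]<z1)
    r=cv2.minAreaRect(S[m].astype(np.float32)*1000);return m.sum(),np.round(r[0],1),np.round(r[1],1),round(r[2],2)
def stack(c): return reg(cloud(c),-.12,.13,-.0,.29,.124,.137)
E
python3 -c "
from h import *
plan((-.03,.106,.057,np.pi/2,-.35),(-.01,.106,.057,np.pi/2,-.35))
c=env.read_camera('top');print(stack(c))
s=env.read_camera('side');print(stack(s))
a=c['color'][90:210,100:260];b=s['color'][110:230,190:350]
cv2.imwrite('pics/m1.png',cv2.resize(np.vstack([a,b])[:,:,::-1],None,fx=2.5,fy=2.5,interpolation=cv2.INTER_CUBIC))"
```

```text
[0.507 0.18  0.057] xyz [-0.      0.0244  0.0112] twist [ 0.    -0.    -0.002] zdir [ 0.34 -0.04 -0.94]
[0.527 0.178 0.057] xyz [0.     0.0432 0.018 ] twist [ 0.    -0.    -0.002] zdir [ 0.34 -0.04 -0.94]
t 2.5667 shelf [-0.0568  0.1061] z 0.0591 F [-1.5  0.8 -1. ] gap 0.0683632234479367 q [ 0.29  0.12 -0.74  0.39 -0.14  0.39]
(np.int64(2031), array([-14.7,  99.4]), array([146.4, 138.2]), 89.1)
(np.int64(689), array([-22.6,  96.1]), array([157.4, 144.1]), 0.85)
```

View pics/m1.png

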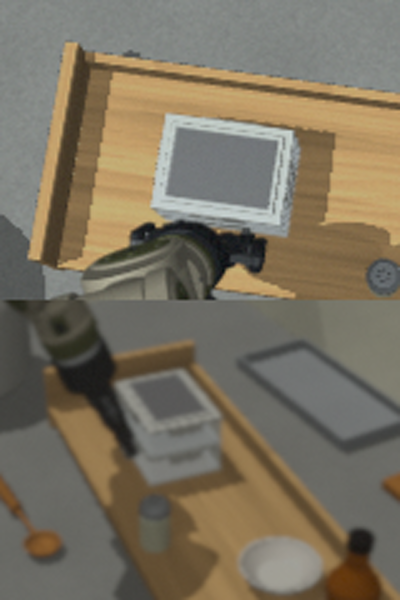

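The stack is now square to the gripper, still stacked, about 52 mm short of the rail. I continue back.

Emit:
servo_tool([
  {"xyz": [0, 0.005, 0.002], "twist": [0, 0, 0], "jaw": 0.8},
  {"xyz": [0, 0.01, 0.0045], "twist": [0, 0, 0], "jaw": 0.8},
  {"xyz": [0, 0.015, 0.007], "twist": [0, 0, 0], "jaw": 0.8},
  {"xyz": [0, 0.02, 0.009], "twist": [0, 0, 0], "jaw": 0.8},
  {"xyz": [0, 0.0245, 0.011], "twist": [0, 0, 0], "jaw": 0.8},
  {"xyz": [0, 0.029, 0.013], "twist": [0, 0, 0], "jaw": 0.8},
  {"xyz": [0, 0.0335, 0.0145], "twist": [0, 0, 0], "jaw": 0.8},
  {"xyz": [0, 0.037, 0.016], "twist": [0, 0, 0], "jaw": 0.8},
  {"xyz": [0, 0.04, 0.017], "twist": [0, 0, 0], "jaw": 0.8},
  {"xyz": [0, 0.043, 0.018], "twist": [0, 0, 0], "jaw": 0.8},
  {"xyz": [0, 0.045, 0.0185], "twist": [0, 0, 0], "jaw": 0.8},
  {"xyz": [0, 0.045, 0.0185], "twist": [0, 0, 0], "jaw": 0.8},
])

```text
clock: 3.67
tcp_pos: [0.529, 0.1778, 0.0576]
orientation: [0.13, 0.737, 0.653, 0.117]
wrist_force: [-1.1, -0.4, -0.4]
finger_gap: 0.0682
```

Emit:
servo_tool([
  {"xyz": [0, 0.001, 0.0003], "twist": [0, 0, 0], "jaw": 0.8},
  {"xyz": [0, 0.002, 0.0007], "twist": [0, 0, 0], "jaw": 0.8},
  {"xyz": [0, 0.002, 0.0007], "twist": [0, 0, 0], "jaw": 0.8},
])

```text
clock: 3.92
tcp_pos: [0.5305, 0.1775, 0.0576]
orientation: [0.13, 0.737, 0.653, 0.116]
wrist_force: [-2.7, -0.0, 0.2]
finger_gap: 0.0682
```

```bash
python3 -c "
from h import *
plan((-.005,.106,.057,np.pi/2,-.35),(-.045,.106,.057,np.pi/2,-.35),(-.06,.106,.25,np.pi/2,-.35))
c=env.read_camera('top');print(stack(c))"
```

```text
[0.532 0.177 0.057] xyz [-0.0003  0.001   0.001 ] twist [ 0.001 -0.001 -0.002] zdir [ 0.34 -0.04 -0.94]
[0.492 0.182 0.057] xyz [-0.0004 -0.0365 -0.0127] twist [ 0.001 -0.001 -0.002] zdir [ 0.34 -0.04 -0.94]
[0.477 0.184 0.25 ] xyz [-1.000e-04  1.570e-02 -1.991e-01] twist [ 0.001 -0.001 -0.002] zdir [ 0.34 -0.04 -0.94]
t 3.9167 shelf [-0.0063  0.1063] z 0.0576 F [-2.7 -0.   0.2] gap 0.06816325339014105 q [ 0.24  0.2  -0.65  0.4  -0.12  0.34]
(np.int64(2017), array([37.2, 98.6]), array([142.8, 135.5]), 87.89)
```

Emit:
servo_tool([
  {"xyz": [0, -0.019, -0.007], "twist": [0, 0, 0], "jaw": 0.6},
  {"xyz": [0, -0.0365, -0.0127], "twist": [0, 0, 0], "jaw": 0.6},
  {"xyz": [0, -0.026, -0.052], "twist": [0, 0, 0], "jaw": 0.6},
  {"xyz": [0, -0.012, -0.092], "twist": [0, 0, 0], "jaw": 0.6},
  {"xyz": [0, 0.001, -0.132], "twist": [0, 0, 0], "jaw": 0.6},
  {"xyz": [0, 0.008, -0.155], "twist": [0, 0, 0], "jaw": 0.6},
  {"xyz": [0, 0.008, -0.155], "twist": [0, 0, 0], "jaw": 0.6},
])

```text
clock: 4.55
tcp_pos: [0.4901, 0.1842, 0.2147]
orientation: [0.134, 0.736, 0.652, 0.123]
wrist_force: [1.1, 0.8, -0.4]
finger_gap: 0.0513
```

```bash
python3 -c "
from h import *
plan((.0,-.01,.21,np.pi/4,0),(.055,-.015,.21,0,.35),(.055,-.012,.057,0,.35))"
```

```text
[0.523 0.061 0.21 ] xyz [-0.1181  0.0428  0.0205] twist [ 0.343 -0.15   0.774] zdir [ 0.  0. -1.]
[0.577 0.05  0.21 ] xyz [-0.1231  0.0942  0.0401] twist [ 0.554 -0.018  1.597] zdir [ 0.04  0.34 -0.94]
[0.577 0.053 0.057] xyz [-0.1211  0.0395  0.183 ] twist [ 0.554 -0.018  1.597] zdir [ 0.04  0.34 -0.94]
t 4.55 shelf [-0.0472  0.1081] z 0.2147 F [ 1.1  0.8 -0.4] gap 0.05133887742340898 q [ 0.28 -0.04 -0.48  0.79 -0.13  0.38]
```

Emit:
servo_tool([
  {"xyz": [-0.04, 0.014, 0.007], "twist": [0.05, -0.02, 0.12], "jaw": 0.6},
  {"xyz": [-0.08, 0.028, 0.014], "twist": [0.1, -0.05, 0.25], "jaw": 0.6},
  {"xyz": [-0.118, 0.043, 0.02], "twist": [0.17, -0.08, 0.38], "jaw": 0.6},
  {"xyz": [-0.118, 0.043, 0.02], "twist": [0.343, -0.15, 0.774], "jaw": 0.6},
  {"xyz": [-0.118, 0.043, 0.02], "twist": [0.343, -0.15, 0.774], "jaw": 0.6},
  {"xyz": [-0.118, 0.043, 0.02], "twist": [0.343, -0.15, 0.774], "jaw": 0.6},
  {"xyz": [-0.12, 0.06, 0.026], "twist": [0.554, -0.018, 1.597], "jaw": 0.6},
  {"xyz": [-0.122, 0.08, 0.033], "twist": [0.554, -0.018, 1.597], "jaw": 0.6},
  {"xyz": [-0.123, 0.094, 0.04], "twist": [0.554, -0.018, 1.597], "jaw": 0.6},
  {"xyz": [-0.123, 0.094, 0.04], "twist": [0.554, -0.018, 1.597], "jaw": 0.6},
  {"xyz": [-0.123, 0.094, 0.04], "twist": [0.554, -0.018, 1.597], "jaw": 0.6},
  {"xyz": [-0.123, 0.094, 0.04], "twist": [0.554, -0.018, 1.597], "jaw": 0.6},
])

```text
clock: 5.55
tcp_pos: [0.5731, 0.0478, 0.1998]
orientation: [-0.133, 0.991, 0.035, 0.005]
wrist_force: [0.3, -0.7, 0.5]
finger_gap: 0.0513
```

Emit:
servo_tool([
  {"xyz": [0, 0, 0], "twist": [0, 0, 0], "jaw": 0.6},
  {"xyz": [0, 0, 0], "twist": [0, 0, 0], "jaw": 0.6},
  {"xyz": [0, 0, 0], "twist": [0, 0, 0], "jaw": 0.6},
])

```text
clock: 5.8
tcp_pos: [0.5719, 0.0484, 0.2005]
orientation: [-0.131, 0.991, 0.039, 0.005]
wrist_force: [0.4, 0.6, 1.3]
finger_gap: 0.0514
```

```bash
python3 -c "
from h import *
plan((.055,-.015,.21,0,.35),(.055,-.012,.057,0,.35))
c=env.read_camera('top');print(stack(c))
s=env.read_camera('side');print(stack(s))
a=c['color'][90:210,100:260];b=s['color'][110:230,190:350]
cv2.imwrite('pics/m2.png',cv2.resize(np.vstack([a,b])[:,:,::-1],None,fx=2.5,fy=2.5,interpolation=cv2.INTER_CUBIC))"
```

```text
[0.577 0.05  0.21 ] xyz [ 0.0053 -0.0034 -0.0088] twist [0.085 0.04  0.193] zdir [ 0.04  0.34 -0.94]
[0.577 0.053 0.057] xyz [0.0028 0.0335 0.1397] twist [0.085 0.04  0.193] zdir [ 0.04  0.34 -0.94]
t 5.8 shelf [ 0.0502 -0.017 ] z 0.2005 F [0.4 0.6 1.3] gap 0.051357679031926076 q [-0.19  0.34 -0.02  1.26  0.26  1.29]
(np.int64(1902), array([51. , 98.4]), array([140.2, 106.8]), 89.28)
(np.int64(576), array([51. , 95.9]), array([106.5, 146. ]), 0.27)
```

View pics/m2.png

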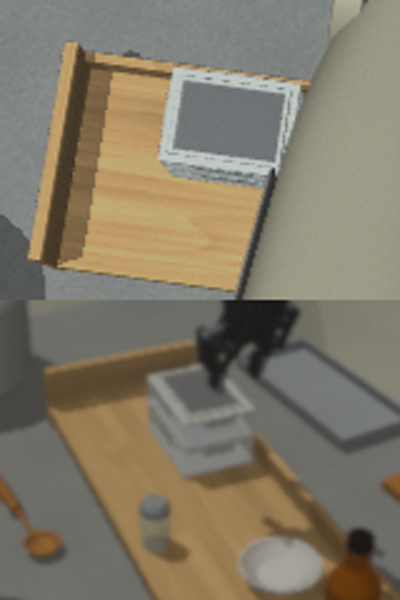

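Stack is square (centre ≈ (51,98) mm in the shelf frame, −0.7°) and still stacked. I finish the turn, then descend on its right.

Emit:
servo_tool([
  {"xyz": [0.001, -0.003, -0.008], "twist": [0.04, 0.02, 0.1], "jaw": 0.6},
  {"xyz": [0.001, -0.003, -0.008], "twist": [0.085, 0.04, 0.193], "jaw": 0.6},
  {"xyz": [0.001, 0.005, 0.025], "twist": [0.085, 0.04, 0.193], "jaw": 0.6},
  {"xyz": [0.001, 0.014, 0.064], "twist": [0.085, 0.04, 0.193], "jaw": 0.6},
  {"xyz": [0, 0.023, 0.1], "twist": [0.085, 0.04, 0.193], "jaw": 0.6},
  {"xyz": [0, 0.0335, 0.139], "twist": [0.085, 0.04, 0.193], "jaw": 0.6},
  {"xyz": [0, 0.0335, 0.139], "twist": [0.085, 0.04, 0.193], "jaw": 0.6},
  {"xyz": [0, 0.0335, 0.139], "twist": [0.085, 0.04, 0.193], "jaw": 0.6},
])

```text
clock: 6.57
tcp_pos: [0.5721, 0.0537, 0.0564]
orientation: [-0.175, 0.983, -0.06, 0.008]
wrist_force: [-1.3, -0.4, 1.3]
finger_gap: 0.0512
```

```bash
python3 -c "
from h import *
plan((.055,.02,.058,0,.35),(.055,.06,.058,0,.35),(.055,.11,.058,0,.35))
import pickle
for n in('top','side'):
  P=cloud(pickle.load(open(n+'.pkl','rb')));S=toS(P)
  for y in(-.05,.05,.15,.22):
    m=(abs(S[...,1]-y)<.03)&(abs(S[...,0]-.116)<.025)&(abs(P[...,2]-.07)<.005);x=S[m][:,0];print(n,y,m.sum(),np.percentile(x,[2,50,98]).round(4))
  m=(abs(S[...,0])<.1)&(abs(S[...,1]-.287)<.025)&(abs(P[...,2]-.1)<.005);print('panel',np.percentile(S[m][:,1],[2,50,98]))
"
```

```text
[0.581 0.085 0.058] xyz [ 0.0052 -0.0303  0.0094] twist [-0.001  0.005 -0.003] zdir [ 0.04  0.34 -0.94]
[0.586 0.124 0.058] xyz [ 0.0052 -0.0678  0.0232] twist [-0.001  0.005 -0.003] zdir [ 0.04  0.34 -0.94]
[0.592 0.174 0.058] xyz [ 0.0051 -0.1148  0.0404] twist [-0.001  0.005 -0.003] zdir [ 0.04  0.34 -0.94]
t 6.5667 shelf [ 0.0497 -0.0117] z 0.0564 F [-1.3 -0.4  1.3] gap 0.05117818011362466 q [-0.23  0.43 -0.28  0.91  0.35  1.45]
top -0.05 95 [0.1105 0.1161 0.1228]
top 0.05 91 [0.1098 0.1162 0.122 ]
top 0.15 87 [0.1103 0.1164 0.1224]
top 0.22 95 [0.11   0.1161 0.1224]
panel [0.27955029 0.28697883 0.29495562]
side -0.05 45 [0.1099 0.1161 0.1227]
side 0.05 38 [0.1104 0.1154 0.1225]
side 0.15 33 [0.11   0.1144 0.1227]
side 0.22 29 [0.1103 0.1147 0.1228]
panel [0.27514066 0.28396808 0.29583015]
```

Emit:
servo_tool([
  {"xyz": [0, -0.007, 0.0025], "twist": [0, 0, 0], "jaw": 0.6},
  {"xyz": [0, -0.016, 0.0058], "twist": [0, 0, 0], "jaw": 0.6},
  {"xyz": [0, -0.022, 0.008], "twist": [0, 0, 0], "jaw": 0.6},
  {"xyz": [0, -0.027, 0.0098], "twist": [0, 0, 0], "jaw": 0.6},
  {"xyz": [0, -0.032, 0.0117], "twist": [0, 0, 0], "jaw": 0.6},
  {"xyz": [0, -0.038, 0.0138], "twist": [0, 0, 0], "jaw": 0.6},
  {"xyz": [0, -0.044, 0.016], "twist": [0, 0, 0], "jaw": 0.6},
  {"xyz": [0, -0.05, 0.0182], "twist": [0, 0, 0], "jaw": 0.6},
  {"xyz": [0, -0.056, 0.0204], "twist": [0, 0, 0], "jaw": 0.6},
  {"xyz": [0, -0.062, 0.0226], "twist": [0, 0, 0], "jaw": 0.6},
  {"xyz": [0, -0.068, 0.0247], "twist": [0, 0, 0], "jaw": 0.6},
  {"xyz": [0, -0.074, 0.027], "twist": [0, 0, 0], "jaw": 0.6},
])

```text
clock: 7.57
tcp_pos: [0.5849, 0.1301, 0.0591]
orientation: [-0.173, 0.983, -0.06, 0.012]
wrist_force: [-0.9, -6.6, 4.6]
finger_gap: 0.0514
```

```bash
python3 -c "
from h import *
plan((.051,.11,.057,0,.35),(.051,.12,.057,0,.35))
c=env.read_camera('top');print(stack(c))
s=env.read_camera('side');print(stack(s))"
```

```text
[0.588 0.174 0.057] xyz [-0.0026 -0.0409  0.0172] twist [ 0.001 -0.003 -0.003] zdir [ 0.04  0.34 -0.94]
[0.589 0.184 0.057] xyz [-0.0026 -0.0503  0.0206] twist [ 0.001 -0.003 -0.003] zdir [ 0.04  0.34 -0.94]
t 7.5667 shelf [0.0534 0.0657] z 0.0591 F [-0.9 -6.6  4.6] gap 0.05144279552916953 q [-0.09  0.43 -0.27  0.85  0.35  1.61]
(np.int64(1941), array([ 51.6, 144.1]), array([107.1, 141.7]), 0.33)
(np.int64(412), array([ 50.3, 116.5]), array([127.5, 194.3]), 1.49)
```

Emit:
servo_tool([
  {"xyz": [0, -0.005, 0.0022], "twist": [0, 0, 0], "jaw": 0.6},
  {"xyz": [-0.001, -0.01, 0.0043], "twist": [0, 0, 0], "jaw": 0.6},
  {"xyz": [-0.001, -0.015, 0.0065], "twist": [0, 0, 0], "jaw": 0.6},
  {"xyz": [-0.002, -0.02, 0.0086], "twist": [0, 0, 0], "jaw": 0.6},
  {"xyz": [-0.002, -0.025, 0.0107], "twist": [0, 0, 0], "jaw": 0.6},
  {"xyz": [-0.002, -0.03, 0.0128], "twist": [0, 0, 0], "jaw": 0.6},
  {"xyz": [-0.002, -0.035, 0.015], "twist": [0, 0, 0], "jaw": 0.6},
  {"xyz": [-0.002, -0.04, 0.0168], "twist": [0, 0, 0], "jaw": 0.6},
  {"xyz": [-0.002, -0.045, 0.0187], "twist": [0, 0, 0], "jaw": 0.6},
  {"xyz": [-0.002, -0.05, 0.0205], "twist": [0, 0, 0], "jaw": 0.6},
  {"xyz": [-0.002, -0.052, 0.0212], "twist": [0, 0, 0], "jaw": 0.6},
  {"xyz": [-0.002, -0.052, 0.0212], "twist": [0, 0, 0], "jaw": 0.6},
])

```text
clock: 8.67
tcp_pos: [0.589, 0.1866, 0.0563]
orientation: [-0.174, 0.983, -0.06, 0.011]
wrist_force: [0.9, -3.0, 2.4]
finger_gap: 0.0516
```

```bash
python3 -c "
from h import *
plan((.051,.126,.057,0,.35),(.051,.13,.057,0,.35))
c=env.read_camera('top');print(stack(c))"
```

```text
[0.59  0.19  0.057] xyz [ 0.0002 -0.0037  0.0006] twist [-0.001 -0.001 -0.003] zdir [ 0.04  0.34 -0.94]
[0.59  0.194 0.057] xyz [ 0.0002 -0.0074  0.002 ] twist [-0.001 -0.001 -0.003] zdir [ 0.04  0.34 -0.94]
t 8.6667 shelf [0.0507 0.1223] z 0.0563 F [ 0.9 -3.   2.4] gap 0.05160491993985276 q [ 0.01  0.44 -0.26  0.82  0.35  1.71]
(np.int64(1801), array([ 49.2, 205.1]), array([132.7, 106.7]), 89.58)
```

Emit:
servo_tool([
  {"xyz": [0, -0.0025, 0.0006], "twist": [0, 0, 0], "jaw": 0.6},
  {"xyz": [0, -0.005, 0.0013], "twist": [0, 0, 0], "jaw": 0.6},
  {"xyz": [0, -0.007, 0.002], "twist": [0, 0, 0], "jaw": 0.6},
  {"xyz": [0, -0.0075, 0.0021], "twist": [0, 0, 0], "jaw": 0.6},
  {"xyz": [0, -0.0075, 0.0021], "twist": [0, 0, 0], "jaw": 0.6},
])

```text
clock: 9.13
tcp_pos: [0.5892, 0.1946, 0.0562]
orientation: [-0.174, 0.983, -0.06, 0.01]
wrist_force: [0.5, -3.2, 2.6]
finger_gap: 0.0514
```

Emit:
servo_tool([
  {"xyz": [0, -0.0007, 0.0003], "twist": [0, 0, 0], "jaw": 0.6},
  {"xyz": [0, -0.001, 0.0004], "twist": [0, 0, 0], "jaw": 0.6},
  {"xyz": [0, -0.001, 0.0004], "twist": [0, 0, 0], "jaw": 0.6},
])

```text
clock: 9.38
tcp_pos: [0.5894, 0.1956, 0.0562]
orientation: [-0.174, 0.983, -0.06, 0.01]
wrist_force: [0.1, -4.2, 1.6]
finger_gap: 0.051
```

```bash
python3 -c "
from h import *
plan((.051,.09,.057,0,.35),(.051,.07,.2,0,.35))
c=env.read_camera('top');print(stack(c))"
```

```text
[0.585 0.155 0.057] xyz [ 0.0011  0.0385 -0.015 ] twist [-0.001  0.001 -0.003] zdir [ 0.04  0.34 -0.94]
[0.583 0.135 0.2  ] xyz [ 0.0009  0.0081 -0.1561] twist [-0.001  0.001 -0.003] zdir [ 0.04  0.34 -0.94]
t 9.3833 shelf [0.05   0.1313] z 0.0562 F [ 0.1 -4.2  1.6] gap 0.05102242337660464 q [ 0.02  0.45 -0.26  0.82  0.35  1.72]
(np.int64(1754), array([ 49. , 215.1]), array([130.7, 107.9]), 88.18)
```

Emit:
servo_tool([
  {"xyz": [0, 0.019, -0.0075], "twist": [0, 0, 0], "jaw": 0.6},
  {"xyz": [0, 0.0385, -0.015], "twist": [0, 0, 0], "jaw": 0.6},
  {"xyz": [0, 0.031, -0.05], "twist": [0, 0, 0], "jaw": 0.6},
  {"xyz": [0, 0.022, -0.09], "twist": [0, 0, 0], "jaw": 0.6},
  {"xyz": [0, 0.013, -0.13], "twist": [0, 0, 0], "jaw": 0.6},
  {"xyz": [0, 0.006, -0.165], "twist": [0, 0, 0], "jaw": 0.7},
  {"xyz": [0, 0.006, -0.165], "twist": [0, 0, 0], "jaw": 0.8},
])

```text
clock: 10.02
tcp_pos: [0.5858, 0.1337, 0.2173]
orientation: [-0.175, 0.983, -0.059, 0.016]
wrist_force: [0.5, -0.1, 1.2]
finger_gap: 0.068
```

```bash
python3 -c "
from h import *
plan((-.02,.13,.22,np.pi/4,0),(-.05,.207,.21,np.pi/2,-.35),(-.045,.207,.057,np.pi/2,-.35))
c=env.read_camera('top');print(stack(c));print(stack(env.read_camera('side')))"
```

```text
[0.52  0.203 0.22 ] xyz [-0.074  -0.0578  0.0177] twist [-0.331 -0.149 -0.778] zdir [ 0.  0. -1.]
[0.499 0.283 0.21 ] xyz [-0.1043 -0.1266  0.0534] twist [-0.542 -0.012 -1.6  ] zdir [ 0.34 -0.04 -0.94]
[0.504 0.282 0.057] xyz [-0.1009 -0.0736  0.197 ] twist [-0.542 -0.012 -1.6  ] zdir [ 0.34 -0.04 -0.94]
t 10.0167 shelf [0.0538 0.0694] z 0.2173 F [ 0.5 -0.1  1.2] gap 0.06801360284832787 q [-0.09  0.31 -0.04  1.2   0.35  1.61]
(np.int64(1984), array([ 48.5, 209.9]), array([107., 142.]), 0.94)
(np.int64(495), array([ 49.3, 206.7]), array([143.9, 107.4]), 89.98)
```

Emit:
servo_tool([
  {"xyz": [-0.02, -0.015, 0.004], "twist": [-0.05, -0.02, -0.12], "jaw": 0.8},
  {"xyz": [-0.04, -0.03, 0.008], "twist": [-0.1, -0.04, -0.24], "jaw": 0.8},
  {"xyz": [-0.06, -0.045, 0.012], "twist": [-0.15, -0.07, -0.36], "jaw": 0.8},
  {"xyz": [-0.074, -0.058, 0.017], "twist": [-0.331, -0.149, -0.778], "jaw": 0.8},
  {"xyz": [-0.074, -0.058, 0.017], "twist": [-0.331, -0.149, -0.778], "jaw": 0.8},
  {"xyz": [-0.074, -0.058, 0.017], "twist": [-0.331, -0.149, -0.778], "jaw": 0.8},
  {"xyz": [-0.08, -0.075, 0.027], "twist": [-0.331, -0.149, -0.778], "jaw": 0.8},
  {"xyz": [-0.09, -0.1, 0.04], "twist": [-0.542, -0.012, -1.6], "jaw": 0.8},
  {"xyz": [-0.104, -0.127, 0.053], "twist": [-0.542, -0.012, -1.6], "jaw": 0.8},
  {"xyz": [-0.104, -0.127, 0.053], "twist": [-0.542, -0.012, -1.6], "jaw": 0.8},
  {"xyz": [-0.104, -0.127, 0.053], "twist": [-0.542, -0.012, -1.6], "jaw": 0.8},
  {"xyz": [-0.104, -0.127, 0.053], "twist": [-0.542, -0.012, -1.6], "jaw": 0.8},
])

```text
clock: 11.12
tcp_pos: [0.4936, 0.284, 0.2003]
orientation: [0.093, 0.806, 0.579, 0.079]
wrist_force: [-0.4, -0.9, 0.3]
finger_gap: 0.0687
```

```bash
python3 -c "
from h import *
plan((-.05,.207,.21,np.pi/2,-.35),(-.045,.207,.057,np.pi/2,-.35))"
```

```text
[0.499 0.283 0.21 ] xyz [ 0.0006  0.0078 -0.008 ] twist [-0.103  0.042 -0.2  ] zdir [ 0.34 -0.04 -0.94]
[0.504 0.282 0.057] xyz [-0.0012 -0.0245  0.1416] twist [-0.103  0.042 -0.2  ] zdir [ 0.34 -0.04 -0.94]
t 11.1167 shelf [-0.0556  0.2077] z 0.2003 F [-0.4 -0.9  0.3] gap 0.06865549630587238 q [ 0.47  0.17 -0.24  0.97 -0.16  0.77]
```

Emit:
servo_tool([
  {"xyz": [0, 0.004, 0], "twist": [-0.05, 0.02, -0.1], "jaw": 0.8},
  {"xyz": [0, 0.004, 0], "twist": [-0.103, 0.042, -0.2], "jaw": 0.8},
  {"xyz": [0, -0.004, 0.035], "twist": [-0.103, 0.042, -0.2], "jaw": 0.8},
  {"xyz": [0, -0.012, 0.072], "twist": [-0.103, 0.042, -0.2], "jaw": 0.8},
  {"xyz": [-0.001, -0.02, 0.108], "twist": [-0.103, 0.042, -0.2], "jaw": 0.8},
  {"xyz": [-0.001, -0.0245, 0.1415], "twist": [-0.103, 0.042, -0.2], "jaw": 0.8},
  {"xyz": [-0.001, -0.0245, 0.1415], "twist": [-0.103, 0.042, -0.2], "jaw": 0.8},
  {"xyz": [-0.001, -0.0245, 0.1415], "twist": [-0.103, 0.042, -0.2], "jaw": 0.8},
  {"xyz": [-0.001, -0.0245, 0.1415], "twist": [-0.103, 0.042, -0.2], "jaw": 0.8},
])

```text
clock: 11.87
tcp_pos: [0.5065, 0.2817, 0.0604]
orientation: [0.13, 0.739, 0.651, 0.117]
wrist_force: [0.6, 0.3, 0.9]
finger_gap: 0.0685
```

```bash
python3 -c "
from h import *
plan((-.02,.207,.057,np.pi/2,-.35),(-.006,.207,.057,np.pi/2,-.35))"
```

```text
[0.529 0.279 0.057] xyz [0.0002 0.0199 0.011 ] twist [ 0.001 -0.    -0.008] zdir [ 0.34 -0.04 -0.94]
[0.543 0.277 0.057] xyz [0.0003 0.0331 0.0158] twist [ 0.001 -0.    -0.008] zdir [ 0.34 -0.04 -0.94]
t 11.8667 shelf [-0.0425  0.2069] z 0.0604 F [0.6 0.3 0.9] gap 0.06853782153789158 q [ 0.47  0.25 -0.56  0.46 -0.19  0.57]
```

Emit:
servo_tool([
  {"xyz": [0, 0.008, 0.004], "twist": [0, 0, -0.008], "jaw": 0.8},
  {"xyz": [0, 0.016, 0.0085], "twist": [0, 0, -0.008], "jaw": 0.8},
  {"xyz": [0, 0.021, 0.0112], "twist": [0, 0, -0.008], "jaw": 0.8},
  {"xyz": [0, 0.024, 0.0125], "twist": [0, 0, -0.008], "jaw": 0.8},
  {"xyz": [0, 0.027, 0.0136], "twist": [0, 0, -0.008], "jaw": 0.8},
  {"xyz": [0, 0.03, 0.0147], "twist": [0, 0, -0.008], "jaw": 0.8},
  {"xyz": [0, 0.032, 0.0155], "twist": [0, 0, -0.008], "jaw": 0.8},
  {"xyz": [0, 0.0335, 0.016], "twist": [0, 0, -0.008], "jaw": 0.8},
  {"xyz": [0, 0.0335, 0.016], "twist": [0, 0, -0.008], "jaw": 0.8},
])

```text
clock: 12.62
tcp_pos: [0.5421, 0.2765, 0.0562]
orientation: [0.13, 0.737, 0.654, 0.116]
wrist_force: [-3.4, 0.1, 3.1]
finger_gap: 0.0684
```

Emit:
servo_tool([
  {"xyz": [0, 0.0009, 0.0003], "twist": [0, 0, 0], "jaw": 0.8},
  {"xyz": [0, 0.0018, 0.0006], "twist": [0, 0, 0], "jaw": 0.8},
  {"xyz": [0, 0.0018, 0.0006], "twist": [0, 0, 0], "jaw": 0.8},
])

```text
clock: 12.87
tcp_pos: [0.544, 0.2764, 0.0563]
orientation: [0.13, 0.736, 0.654, 0.116]
wrist_force: [-4.4, -0.2, 3.1]
finger_gap: 0.0683
```

```bash
python3 -c "
from h import *
plan((-.002,.207,.057,np.pi/2,-.35))
c=env.read_camera('top');print(stack(c));print(stack(env.read_camera('side')))"
```

```text
[0.547 0.277 0.057] xyz [0.0009 0.0027 0.0002] twist [0. 0. 0.] zdir [ 0.34 -0.04 -0.94]
t 12.8667 shelf [-0.0046  0.2061] z 0.0563 F [-4.4 -0.2  3.1] gap 0.06833221237745478 q [ 0.43  0.3  -0.5   0.47 -0.18  0.52]
(np.int64(2018), array([ 28.8, 210.1]), array([154. , 142.5]), 0.26)
(np.int64(557), array([ 26.6, 206.9]), array([145.1, 159.9]), 89.72)
```

Emit:
servo_tool([
  {"xyz": [0, 0.001, 0.0003], "twist": [0, 0, 0], "jaw": 0.8},
  {"xyz": [0, 0.002, 0.0006], "twist": [0, 0, 0], "jaw": 0.8},
  {"xyz": [0, 0.003, 0.001], "twist": [0, 0, 0], "jaw": 0.8},
  {"xyz": [0, 0.003, 0.001], "twist": [0, 0, 0], "jaw": 0.8},
])

```text
clock: 13.3
tcp_pos: [0.5481, 0.276, 0.0564]
orientation: [0.131, 0.737, 0.653, 0.116]
wrist_force: [-2.6, 0.3, -1.1]
finger_gap: 0.0682
```

Emit:
servo_tool([
  {"xyz": [0, 0.0007, 0.0003], "twist": [0, 0, 0], "jaw": 0.8},
  {"xyz": [0, 0.001, 0.0004], "twist": [0, 0, 0], "jaw": 0.8},
  {"xyz": [0, 0.001, 0.0004], "twist": [0, 0, 0], "jaw": 0.8},
])

```text
clock: 13.55
tcp_pos: [0.5493, 0.2758, 0.0565]
orientation: [0.131, 0.737, 0.653, 0.116]
wrist_force: [-3.1, -0.0, -1.2]
finger_gap: 0.0682
```

```bash
python3 -c "
from h import *
plan((-.04,.207,.057,np.pi/2,-.35),(-.04,.207,.2,np.pi/2,-.35))
c=env.read_camera('top');print(stack(c));print(stack(env.read_camera('side')))"
```

```text
[0.509 0.281 0.057] xyz [ 0.0008 -0.038  -0.0145] twist [ 0.002 -0.    -0.001] zdir [ 0.34 -0.04 -0.94]
[0.509 0.281 0.2  ] xyz [ 0.0009  0.0112 -0.1488] twist [ 0.002 -0.    -0.001] zdir [ 0.34 -0.04 -0.94]
t 13.55 shelf [0.0007 0.2061] z 0.0565 F [-3.1 -0.  -1.2] gap 0.06822404743320507 q [ 0.42  0.31 -0.49  0.47 -0.18  0.51]
(np.int64(2012), array([ 34.4, 210.4]), array([142.6, 153.1]), 89.32)
(np.int64(564), array([ 31.6, 206.5]), array([146.2, 156.5]), 88.88)
```

Emit:
servo_tool([
  {"xyz": [0, -0.019, -0.007], "twist": [0, 0, 0], "jaw": 0.5},
  {"xyz": [0, -0.038, -0.0145], "twist": [0, 0, 0], "jaw": 0.45},
  {"xyz": [0, -0.024, -0.053], "twist": [0, 0, 0], "jaw": 0.45},
  {"xyz": [0, -0.01, -0.092], "twist": [0, 0, 0], "jaw": 0.45},
  {"xyz": [0, 0.004, -0.13], "twist": [0, 0, 0], "jaw": 0.45},
  {"xyz": [-0.01, 0.011, -0.149], "twist": [0, 0, 0], "jaw": 0.45},
  {"xyz": [-0.03, 0.011, -0.149], "twist": [0, 0, 0], "jaw": 0.45},
  {"xyz": [-0.03, -0.02, -0.16], "twist": [0, 0, 0], "jaw": 0.45},
  {"xyz": [-0.03, -0.02, -0.16], "twist": [0, 0, 0], "jaw": 0.45},
])

```text
clock: 14.4
tcp_pos: [0.4694, 0.2538, 0.2005]
orientation: [0.131, 0.737, 0.653, 0.116]
wrist_force: [-1.2, -1.0, -0.9]
finger_gap: 0.0387
```

```bash
python3 -c "
from h import *
for n in('top','side'):
  c=env.read_camera(n);print(stack(c));P=cloud(c);print('dish',reg(P,-.05,.1,-.28,-.14,.055,.07))
plan((-.05,-.20,.2,np.pi/2,0),(-.05,-.206,.053,np.pi/2,0))"
```

```text
(np.int64(1988), array([ 57.9, 209.9]), array([106.6, 142.3]), 0.39)
dish (np.int64(389), array([  26.6, -204.5]), array([98. , 95.7]), 8.06)
(np.int64(531), array([ 57.1, 208.1]), array([144.8, 105.7]), 89.92)
dish (np.int64(222), array([  27.5, -204.2]), array([98.3, 96.3]), 20.26)
[ 0.451 -0.121  0.2  ] xyz [-0.3762  0.0217  0.0085] twist [ 0.354 -0.001 -0.001] zdir [ 0.  0. -1.]
[ 0.45  -0.127  0.053] xyz [-0.3824 -0.0293  0.1464] twist [ 0.354 -0.001 -0.001] zdir [ 0.  0. -1.]
t 14.5 shelf [-0.0731  0.1762] z 0.2009 F [ 0.4 -0.1  0.7] gap 0.03839841538492293 q [ 0.45  0.03 -0.44  0.8  -0.19  0.54]
```

The stack is home: top-camera centre (57.9, 209.9) mm against the target (57.5, 210), yaw 0.4°. Now the dish.

Emit:
servo_tool([
  {"xyz": [-0.03, 0.002, 0], "twist": [0, 0, 0], "jaw": 0.45},
  {"xyz": [-0.065, 0.004, 0], "twist": [0.05, 0, 0], "jaw": 0.45},
  {"xyz": [-0.1, 0.006, 0.002], "twist": [0.1, 0, 0], "jaw": 0.45},
  {"xyz": [-0.135, 0.008, 0.003], "twist": [0.15, 0, 0], "jaw": 0.45},
  {"xyz": [-0.17, 0.01, 0.004], "twist": [0.2, 0, 0], "jaw": 0.45},
  {"xyz": [-0.205, 0.012, 0.005], "twist": [0.25, 0, 0], "jaw": 0.45},
  {"xyz": [-0.24, 0.014, 0.006], "twist": [0.3, 0, 0], "jaw": 0.45},
  {"xyz": [-0.275, 0.016, 0.007], "twist": [0.354, 0, 0], "jaw": 0.45},
  {"xyz": [-0.31, 0.018, 0.008], "twist": [0.354, 0, 0], "jaw": 0.45},
  {"xyz": [-0.345, 0.02, 0.0085], "twist": [0.354, 0, 0], "jaw": 0.45},
  {"xyz": [-0.38, 0.0217, 0.0085], "twist": [0.354, 0, 0], "jaw": 0.45},
  {"xyz": [-0.38, 0.0217, 0.0085], "twist": [0.354, 0, 0], "jaw": 0.45},
])

```text
clock: 15.5
tcp_pos: [0.4516, -0.1317, 0.1993]
orientation: [0.001, 0.75, 0.661, -0.001]
wrist_force: [0.6, 0.6, -0.7]
finger_gap: 0.0386
```

```bash
python3 -c "
from h import *
plan((-.052,-.204,.2,np.pi/2,0),(-.052,-.204,.05,np.pi/2,0))"
```

```text
[ 0.448 -0.125  0.2  ] xyz [ 0.006  -0.0042 -0.0007] twist [ 0.     0.003 -0.007] zdir [ 0.  0. -1.]
[ 0.448 -0.125  0.05 ] xyz [ 0.0065 -0.0042  0.1493] twist [ 0.     0.003 -0.007] zdir [ 0.  0. -1.]
t 15.5 shelf [-0.0479 -0.2101] z 0.1993 F [ 0.6  0.6 -0.7] gap 0.03861218607380056 q [-0.45  0.12 -0.27  1.17 -0.   -0.33]
```

Emit:
servo_tool([
  {"xyz": [0.003, -0.004, 0.035], "twist": [0, 0, -0.007], "jaw": 0.45},
  {"xyz": [0.006, -0.004, 0.07], "twist": [0, 0, -0.007], "jaw": 0.45},
  {"xyz": [0.006, -0.004, 0.105], "twist": [0, 0, -0.007], "jaw": 0.45},
  {"xyz": [0.006, -0.004, 0.135], "twist": [0, 0, -0.007], "jaw": 0.45},
  {"xyz": [0.006, -0.004, 0.15], "twist": [0, 0, -0.007], "jaw": 0.45},
  {"xyz": [0.006, -0.004, 0.15], "twist": [0, 0, -0.007], "jaw": 0.45},
  {"xyz": [0.006, 0.001, 0.15], "twist": [0, 0, -0.007], "jaw": 0.45},
  {"xyz": [0.006, 0.006, 0.15], "twist": [0, 0, -0.007], "jaw": 0.45},
  {"xyz": [0.006, 0.011, 0.15], "twist": [0, 0, -0.007], "jaw": 0.45},
  {"xyz": [0.006, 0.016, 0.15], "twist": [0, 0, -0.007], "jaw": 0.45},
  {"xyz": [0.006, 0.02, 0.15], "twist": [0, 0, -0.007], "jaw": 0.45},
])

```text
clock: 16.42
tcp_pos: [0.472, -0.1221, 0.0505]
orientation: [0.0, 0.746, 0.666, -0.0]
wrist_force: [-2.4, -0.2, 1.8]
finger_gap: 0.0379
```

```bash
python3 -c "
from h import *
for n in('top','side'):
  c=env.read_camera(n);P=cloud(c);print('dish',reg(P,-.02,.12,-.28,-.14,.055,.07))
plan((-.01,-.204,.049,np.pi/2,0))
cv2.imwrite('pics/d.png',cv2.resize(c['color'][180:330,220:400,::-1],None,fx=3,fy=3,interpolation=cv2.INTER_CUBIC))"
```

```text
dish (np.int64(39), array([  85.8, -159.8]), array([ 61.4, 103.8]), 56.46)
dish (np.int64(214), array([  51.6, -209. ]), array([138.4, 136.5]), 89.71)
[ 0.49  -0.13   0.049] xyz [-0.0061  0.0192  0.001 ] twist [-0.     0.     0.007] zdir [ 0.  0. -1.]
t 16.5167 shelf [-0.0292 -0.1981] z 0.05 F [-0.1  0.5 -0.4] gap 0.038609064990384696 q [-0.42  0.28 -0.47  0.82 -0.   -0.31]
```

View pics/d.png

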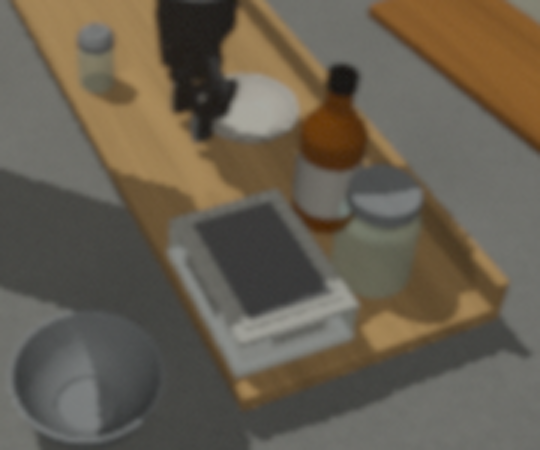

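The fingers straddle the dish's front rim, centred to about 6 mm and clear of the neighbours. Gentle push.

Emit:
servo_tool([
  {"xyz": [-0.003, 0.001, 0], "twist": [0, 0, 0.007], "jaw": 0.45},
  {"xyz": [-0.005, 0.003, 0], "twist": [0, 0, 0.007], "jaw": 0.45},
  {"xyz": [-0.005, 0.006, 0], "twist": [0, 0, 0.007], "jaw": 0.45},
  {"xyz": [-0.005, 0.009, 0], "twist": [0, 0, 0.007], "jaw": 0.45},
  {"xyz": [-0.005, 0.012, 0], "twist": [0, 0, 0.007], "jaw": 0.45},
  {"xyz": [-0.005, 0.015, 0], "twist": [0, 0, 0.007], "jaw": 0.45},
  {"xyz": [-0.005, 0.018, 0], "twist": [0, 0, 0.007], "jaw": 0.45},
  {"xyz": [-0.005, 0.0205, 0], "twist": [0, 0, 0.007], "jaw": 0.45},
  {"xyz": [-0.005, 0.0225, 0], "twist": [0, 0, 0.007], "jaw": 0.45},
  {"xyz": [-0.005, 0.0235, 0], "twist": [0, 0, 0.007], "jaw": 0.45},
  {"xyz": [-0.005, 0.0235, 0], "twist": [0, 0, 0.007], "jaw": 0.45},
])

```text
clock: 17.43
tcp_pos: [0.4934, -0.1291, 0.0492]
orientation: [-0.001, 0.748, 0.664, -0.0]
wrist_force: [-1.3, 0.7, 0.6]
finger_gap: 0.0384
```

```bash
cat >> h.py <<'E'
def rim(c):
    P=cloud(c);S=toS(P);m=(S[...,0]>-.02)&(S[...,0]<.125)&(abs(S[...,1]+.204)<.062)&(abs(P[...,2]-.062)<.006)&(c["color"].min(-1)>130)
    m&=(c["color"].max(-1).astype(int)-c["color"].min(-1)<40)
    q=S[m]*1000;return m.sum(),"max x",np.percentile(q[:,0],[50,98,100]).round(1),"y",np.percentile(q[:,1],[0,2,98,100]).round(1)
E
python3 -c "
from h import *
for n in('top','side'): print(rim(env.read_camera(n)))
plan((.0,-.204,.049,np.pi/2,0),(-.05,-.204,.049,np.pi/2,0))"
```

```text
(np.int64(28), 'max x', array([57.3, 74.1, 76.2]), 'y', array([-164.5, -164.2, -155.6, -155.3]))
(np.int64(70), 'max x', array([88. , 94.6, 95.8]), 'y', array([-226.3, -226.1, -160.4, -156.6]))
[ 0.5   -0.131  0.049] xyz [-0.0014  0.0068  0.0002] twist [-0.002 -0.    -0.001] zdir [ 0.  0. -1.]
[ 0.45  -0.125  0.049] xyz [-0.0014 -0.0432  0.0003] twist [-0.002 -0.    -0.001] zdir [ 0.  0. -1.]
t 17.5333 shelf [-0.0068 -0.2026] z 0.0492 F [-0.2  0.4  0.2] gap 0.038183197359314594 q [-0.41  0.32 -0.42  0.83 -0.   -0.29]
```

Emit:
servo_tool([
  {"xyz": [0, 0.0025, 0], "twist": [0, 0, 0], "jaw": 0.45},
  {"xyz": [0, 0.005, 0], "twist": [0, 0, 0], "jaw": 0.45},
  {"xyz": [0, 0.007, 0], "twist": [0, 0, 0], "jaw": 0.45},
  {"xyz": [0, 0.0085, 0], "twist": [0, 0, 0], "jaw": 0.45},
  {"xyz": [0, 0.009, 0], "twist": [0, 0, 0], "jaw": 0.45},
  {"xyz": [0, 0.009, 0], "twist": [0, 0, 0], "jaw": 0.45},
])

```text
clock: 18.03
tcp_pos: [0.5022, -0.1303, 0.0492]
orientation: [-0.001, 0.748, 0.664, -0.001]
wrist_force: [-1.0, -0.1, 0.6]
finger_gap: 0.0383
```

```bash
python3 -c "
from h import *
for n in('side',): print(rim(env.read_camera(n)))
plan((.008,-.204,.049,np.pi/2,0))"
```

```text
(np.int64(59), 'max x', array([ 97.1, 104.4, 104.8]), 'y', array([-224.3, -222.5, -165.5, -164.8]))
[ 0.508 -0.132  0.049] xyz [-0.0014  0.0058  0.0002] twist [-0.002 -0.    -0.001] zdir [ 0.  0. -1.]
t 18.0833 shelf [ 0.0022 -0.2026] z 0.0492 F [-1.6  0.7  0.4] gap 0.03843072633984786 q [-0.41  0.34 -0.39  0.84 -0.   -0.29]
```

Emit:
servo_tool([
  {"xyz": [0, 0.001, 0], "twist": [0, 0, 0], "jaw": 0.45},
  {"xyz": [0, 0.002, 0], "twist": [0, 0, 0], "jaw": 0.45},
  {"xyz": [0, 0.003, 0], "twist": [0, 0, 0], "jaw": 0.45},
  {"xyz": [0, 0.0038, 0], "twist": [0, 0, 0], "jaw": 0.45},
  {"xyz": [0, 0.0038, 0], "twist": [0, 0, 0], "jaw": 0.45},
])

```text
clock: 18.5
tcp_pos: [0.5059, -0.1307, 0.0492]
orientation: [-0.001, 0.748, 0.664, -0.001]
wrist_force: [-1.2, 0.2, 0.4]
finger_gap: 0.0387
```

```bash
python3 -c "
from h import *
for n in('side',): print(rim(env.read_camera(n)))
plan((-.05,-.204,.049,np.pi/2,0),(-.05,-.204,.2,np.pi/2,0))"
```

```text
(np.int64(65), 'max x', array([ 99.7, 107.6, 107.7]), 'y', array([-222.7, -220.2, -160.6, -159.4]))
[ 0.45  -0.125  0.049] xyz [-0.0014 -0.0559  0.0003] twist [-0.002 -0.    -0.001] zdir [ 0.  0. -1.]
[ 0.45  -0.125  0.2  ] xyz [-0.0013 -0.0562 -0.1507] twist [-0.002 -0.    -0.001] zdir [ 0.  0. -1.]
t 18.55 shelf [ 0.0059 -0.2026] z 0.0492 F [-0.8 -0.3  1.6] gap 0.038640147720706085 q [-0.41  0.34 -0.39  0.84 -0.   -0.29]
```

One more 1.5 mm, then I retreat and check with an unobstructed view.

Emit:
servo_tool([
  {"xyz": [0, 0.0008, 0], "twist": [0, 0, 0], "jaw": 0.45},
  {"xyz": [0, 0.0015, 0], "twist": [0, 0, 0], "jaw": 0.45},
  {"xyz": [0, 0.0015, 0], "twist": [0, 0, 0], "jaw": 0.45},
])

```text
clock: 18.8
tcp_pos: [0.5067, -0.1307, 0.049]
orientation: [-0.001, 0.748, 0.664, -0.001]
wrist_force: [-2.9, 0.3, 1.7]
finger_gap: 0.0385
```

Emit:
servo_tool([
  {"xyz": [0, -0.02, 0], "twist": [0, 0, 0], "jaw": 0.45},
  {"xyz": [0, -0.045, 0], "twist": [0, 0, 0], "jaw": 0.45},
  {"xyz": [0, -0.057, -0.03], "twist": [0, 0, 0], "jaw": 0.45},
  {"xyz": [0, -0.057, -0.07], "twist": [0, 0, 0], "jaw": 0.45},
  {"xyz": [0, -0.057, -0.11], "twist": [0, 0, 0], "jaw": 0.45},
  {"xyz": [0.03, -0.057, -0.14], "twist": [0, 0, 0], "jaw": 0.45},
  {"xyz": [0.07, -0.057, -0.14], "twist": [0, 0, 0], "jaw": 0.45},
  {"xyz": [0.1, -0.057, -0.14], "twist": [0, 0, 0], "jaw": 0.45},
  {"xyz": [0.13, -0.057, -0.14], "twist": [0, 0, 0], "jaw": 0.45},
  {"xyz": [0.13, -0.057, -0.14], "twist": [0, 0, 0], "jaw": 0.45},
  {"xyz": [0.13, -0.057, -0.14], "twist": [0, 0, 0], "jaw": 0.45},
])

```text
clock: 19.72
tcp_pos: [0.4671, 0.0062, 0.1897]
orientation: [-0.0, 0.747, 0.665, -0.0]
wrist_force: [0.3, -0.8, 0.5]
finger_gap: 0.0381
```

```bash
python3 -c "
from h import *
ims=[]
for n in('top','side'):
  c=env.read_camera(n);print(n,stack(c),rim(c));P=cloud(c);print('dish',reg(P,-.02,.109,-.28,-.13,.055,.068))
  print('lower',reg(P,-.02,.109,.13,.28,.045,.08));ims.append(c['color'][90:340,90:410])
s=env.get_state();print(s['clock'],s['tcp_pos'])
cv2.imwrite('pics/f.png',cv2.resize(np.hstack(ims)[:,:,::-1],None,fx=1.25,fy=1.25,interpolation=cv2.INTER_CUBIC))"
```

```text
top (np.int64(1975), array([ 57.5, 210.3]), array([141.6, 107.6]), 89.89) (np.int64(130), 'max x', array([ 93.5, 109.8, 110.3]), 'y', array([-230.4, -221. , -156. , -155.1]))
dish (np.int64(354), array([  61.8, -203.8]), array([95.8, 95.7]), 52.75)
lower (np.int64(209), array([ 14.5, 187.9]), array([ 94. , 185.3]), 36.14)
side (np.int64(150), array([ 57.1, 209. ]), array([106.4, 142.6]), 0.95) (np.int64(58), 'max x', array([ 97.7, 107.2, 107.8]), 'y', array([-215.9, -215. , -161. , -160.9]))
dish (np.int64(187), array([  58.6, -201.2]), array([100.9,  88.8]), 33.29)
lower (np.int64(214), array([ 20.9, 189.6]), array([ 84.7, 187.6]), 36.98)
19.8167 [0.46680801 0.004645   0.18939566]
```

View pics/f.png

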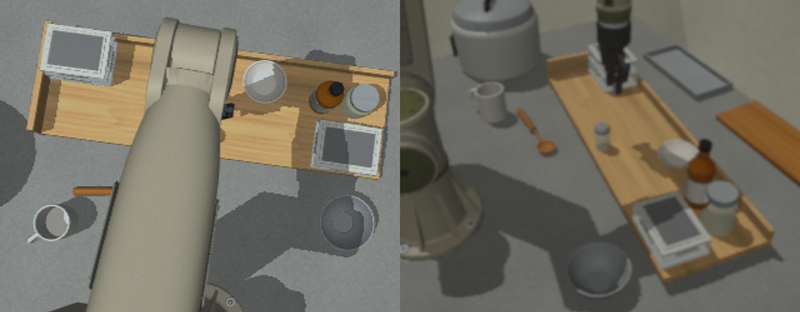

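The stack sits in the corner at the left (60,50) and the dish's rim meets the rail at (265,80). The bystanders in view stand where they were, and the arm is clear of everything.

```bash
python3 -c "
from h import *
print(env.hand_in())"
```

```text
the job is handed in; nothing more can be done
None
```

I pushed the stack back, along to the end panel, and back again into the corner. I then pushed the dish to the rail with two spread fingers, backed the arm clear and handed the job in at about 20 s. I gripped and lifted nothing, and the wrist force was at most about 8 N at the end of any move.

**Stack:** the last top-camera check put its centre at (57.5, 210.3) mm in the shelf frame, against an ideal of (57.5, 210). It was within 0.2° of square. The side camera, partly blocked by the arm, gave (57.1, 209.0) mm and about 1°.

**Dish:** the top camera put the rim at 110 mm, which is the rail face. The side camera read about 107.5 mm, so the two differ by 2–3 mm, but both are inside the 5 mm tolerance.

**Not fully checked:** the lower container's own position did not measure cleanly, so I took it from the upper one, which has 2 mm play. I checked the other things only by eye in the final picture. None looked moved, although the arm hid part of the spoon and shaker in the top view.

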